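# Shut the plaque cabinet and open the safety-capped chip cleaner

## Task

The plaques are loaded: first slide the chip cabinet's frosted door fully shut so that no cleaner can get on them, then open the bottle of chip cleaner standing in the bolted holder: press its safety cap down, twist it counterclockwise (seen from above) while it is down, and lift it off. Finish still holding the cap in the gripper, level and still, about 7 cm straight above the bottle's mouth; do not put it down or let go, and leave everything else on the counter and the plaques in the cabinet where they are.

Things in the scene. Friction and masses are not known exactly. Their poses are not given: they have to be found in the camera images.
- door (a joint): sliding frosted door in the top of the low grey chip cabinet (210 x 352 mm, 106 mm high); the pane, 186 x 172 mm, has its top face 99 mm above the counter and covers the plaques when shut. Value in m: 0 = fully shut at its end stop, grows to 0.15 as it opens; starts part open. 1 to 2 N slides it; it stays where it is left
- door_handle (a point): centre of the door's upright aluminium handle bar: 60 mm long (its x), 14 mm thick (its y), standing 40 mm up from the door's top face (this point is 20 mm above that face). It moves with the door. The door shuts towards +y and opens towards -y of this frame; z is up
- cap_center (a point): centre (half-way up) of the ribbed grey safety cap, 50 mm diameter, 32 mm high, z up along its axis; 25 to 50 g. It starts locked on the bottle by three inner lugs: pulling or turning alone does not free it. Press it down more than 4 mm, turn it counterclockwise seen from above while down (free from 40 degrees, a stop at about 60; aim for 50), then lift straight off
- plunger (a joint): spring plunger in the bottle's neck that pushes the cap up from inside; value in m: how far the cap is pressed down from its locked place, about 0 at the start, over 0.004 needed to turn it, 0.006 to 0.007 is right, the cap bottoms at 0.009. It resists with 5 N at first, 8 to 9 N when down
- cleaner_mouth (a point): centre of the neck's top, inside the cap at first, 162 mm above the counter, z up; the locked cap's centre is 2 mm below it. White bottle, 76 mm diameter, shoulder sloping from 102 to 121 mm above the counter, neck flange 40 mm across; clamped firmly in a steel holder (round foot, 104 mm across) bolted to the counter, it cannot turn or tip
- polish: bystander: amber jar with a steel lid, 60 mm diameter, 125 mm high, origin at the centre of its underside
- die0: bystander: translucent red die, 19 mm, origin at its underside
- die1: bystander: the other die, the same
- lammer: bystander: black button, 32 mm diameter, 5 mm thick, origin at its underside
- dealer: bystander: pewter dealer button, 64 mm diameter, 10 mm thick, origin at its underside
- chip_cup: bystander: grey rubber cup, 84 mm diameter, 95 mm high, origin at its underside
- plaque0_center (a point): blue ceramic plaque lying flat in the cabinet, 74 x 44 x 7 mm, point at its centre
- plaque1_center (a point): blue ceramic plaque lying flat in the cabinet, 74 x 44 x 7 mm, point at its centre
- plaque2_center (a point): blue ceramic plaque lying flat in the cabinet, 74 x 44 x 7 mm, point at its centre
Not all that is in view belongs to the job. What is shaped like the part that bears cap_center but green or pink is not meant.

How it is judged:
On the way, in this order (a step that is already met when the one before it is completed fails the run):
1. the cabinet's door is fully shut (value of joint door below 0.006 m), for 0.2 s.
2. the cap has been pressed and turned to where its lugs are free, still on the neck (value of joint door below 0.006 m and angle between the x axis of cap_center and the x axis of cleaner_mouth, either way round above 0.56 rad and z of cap_center in the frame of cleaner_mouth below 0.014 m), for 0.05 s.
3. the cap is lifted clear above the bottle (value of joint door below 0.006 m and z of cap_center in the frame of cleaner_mouth between 0.04 and 0.16 m and horizontal distance between cap_center and cleaner_mouth below 0.03 m and angle between cap_center's own z axis and vertical below 0.35 rad), for 0.2 s.
At the end, for the whole second after the job is handed in: door within 6 mm of shut; the cap off the bottle and held by the fingers, its centre 40 to 160 mm above the bottle's mouth and within 30 mm of its axis, tilted less than 0.35 rad, at rest (under 30 mm/s), touching nothing of the bottle (all of step 3 and contact force between cap and the fingers above 0.5 N and contact force between cap and cleaner below 0.05 N and linear speed of cap below 0.03 m/s); the arm keeps its last pose, push and grip.
It fails at once if a bystander on the counter is moved more than 20 mm (distance of any of polish, die0, die1, lammer, dealer, chip_cup from where it was at the start of the episode above 0.02 m).
It fails at once if a plaque in the cabinet is moved more than 30 mm (distance of any of plaque0_center, plaque1_center, plaque2_center from where it was at the start of the episode above 0.03 m).
It also fails if it takes over 58 s, if anything falls off the work surface, if the arm or the gripper's body presses on something with over 40 N, if the wrist force passes 120 N, or if a joint passes its speed limit or range.

## Robot

A 6-joint arm with a two-finger parallel gripper is mounted at the origin on the work surface. World frame = base frame: x ahead of the robot, y to its left, z up, the work surface at z = 0. Lengths are in m, angles in rad, forces in N, time in s.
With the tool pointing down it reaches from about 0.375 to 0.9 m from the base axis. Payload 3.1 kg.
Tool frame: the origin (TCP) lies between the finger pads; the fingertips stand 11 mm ahead of it and the grasp point (between the pads) lies 8 mm behind it; z points along the fingers, y is the line along which they close (so a half turn about z gives the same grasp; the last joint's range is limited). The gripper opens to 87 mm and grips with 3 to 60 N. Pads are 19 mm wide; open, the fingers measure 117 mm over their backs; the gripper's body (75 mm by 190 mm) begins 51 mm behind the grasp point.
Start: joints at [-1.29, 0.527, 1.433, -0, 1.181, -0.178], TCP at [0.277, -0.56, 0.234] pointing down, gripper open.
Joint ranges: [-3.08, 3.08], [-0.75, 2.2], [0.22, 2.44], [-1.43, 4.57], [0, 2.65], [-2.85, 2.85]. Speed limits (rad/s): [2.79, 2.79, 3.14, 3.14, 3.14, 3.14].

## Interface

Orientations are given as a unit quaternion [x, y, z, w].
In Python, from rig import robot gives the robot as it stands.
- The arm moves only by the tool move_arm, never from a script. Its argument "moves" is text: rows parted by semicolons, each of 7 numbers parted by spaces: the shift along the tool's x, y, z in units of 100 mm (1.0 is 100 mm), then the turn, a rotation vector about the tool's x, y, z in units of 90 degrees (1.0 is 90 degrees), then the opening, from 0 (shut) to 1 (fully open). A call has 1 to 12 rows; each row is the pose to reach, as a shift and turn from the pose commanded when the call began, along the tool's axes at that moment; what a row does not reach only later rows make up. A row lasts 1/10 s, in which the tool goes at most 50 mm and 8.59 degrees, less where a joint would pass 70% of its speed; a pose out of reach is approached as far as the arm can. A call with a number of a shift or a turn outside -1 to 1 is refused whole. A call with a gripper value outside its range is refused whole. The fingers move at their own pace and stop on an object; "squeeze" is the grip in N (left out, the last holds). Time passes only in rows, so rows that repeat a pose let the fingers close. It gives the time, the measured TCP pose, the force, the opening and the grip force at its end, in the units of the state.
- robot.get_obs(): the state, without advancing time (a new reading comes with each control period).
- robot.camera(name): name is "side" or "top"; returns a dict with "image" (384x512x3 uint8, red, green, blue), "intrinsics" (3x3 intrinsics, pixels), "dist_coeffs" ([k1, k2, p1, p2, k3] as OpenCV has them; the pictures are not rectified), "extrinsics" (4x4, takes a point from world to camera coordinates). Camera axes: x right, y up, looking along -z (the intrinsics and any distortion apply to the point x, -y, -z); pixel columns grow to the right and rows downward; lengths in m; the calibration is good to about 2 mm. A picture is of the moment at which its call begins. There is no depth.
- robot.hand_in(): hands the job in; it is judged then, once.
The state is a dict: "time": time; "q": joint angles; "joint_velocities": joint speeds; "joint_torque": joint torques, N m; "position": TCP position; "tool_rot": TCP orientation; "ft_force": force on the tool from outside, world axes, zero at the start; "moment": the same for the moment, N m; "grip_width": finger opening in m; "grip_force": force on a finger pad.
Only numpy, scipy, OpenCV 4.12 (cv2) and the standard library are available. Lean on these libraries where they do the work, as an engineer would, in place of code of your own. Each camera call takes 0.05 s, during which the arm holds its last target. There are 200 camera calls.

## Working session

There is one attempt and no reset: what is moved stays moved. The work goes in short steps, Python scripts to look and compute and a tool call to move; the robot and the scene stay as the last step left them, time stands still between calls to the robot, and variables do not carry over. Pictures are saved under pics/ and viewed, at most 10 in all, crops included, and the job is handed in when it is done.

Besides the shell and the picture viewer there is one more tool, called after "Request:" as a command line: name --argument value ..., lists and objects as JSON in quotes. move_arm: Moves the arm, as the interface text tells. Shifts and turns lie within -1 to 1; 1 stands for 100 mm of shift or 90 degrees of turn. Its arguments: {"type":"object","properties":{"moves":{"type":"string"},"squeeze":{"type":"number"}},"required":["moves"]}

```bash
mkdir -p pics; cat > h.py <<'E'
import numpy as np, cv2
from rig import robot
def snap(n,f):
    c=robot.camera(n); cv2.imwrite(f,c['image'][:,:,::-1]); np.savez(f'/tmp/{n}.npz',**{k:np.array(v) for k,v in c.items()}); return c
def ray(c,px):
    K=np.array(c['intrinsics'],float);d=np.array(c['dist_coeffs'],float);E=np.array(c['extrinsics'],float)
    u=cv2.undistortPoints(np.array(px,float).reshape(-1,1,2),K,d)[:,0]
    v=np.c_[u[:,0],-u[:,1],-np.ones(len(u))]@E[:3,:3]
    return -E[:3,:3].T@E[:3,3],v
def onz(c,px,z):
    o,v=ray(c,px); z=np.broadcast_to(z,len(v)); return o+v*((z-o[2])/v[:,2])[:,None]
def proj(c,P):
    K=np.array(c['intrinsics'],float);d=np.array(c['dist_coeffs'],float);E=np.array(c['extrinsics'],float)
    p=np.array(P,float).reshape(-1,3)@E[:3,:3].T+E[:3,3]
    return cv2.projectPoints(p*[1,-1,-1],np.zeros(3),np.zeros(3),K,d)[0][:,0]
E
python3 - <<'E'
from h import *
for n in('top','side'):
    c=snap(n,f'pics/{n}0.png'); o,_=ray(c,[[256,192]]); print(n,o)
    cv2.imwrite(f'pics/{n}0b.png',cv2.resize(c['image'][:,:,::-1],(800,600),interpolation=cv2.INTER_CUBIC))
print(robot.get_obs())
E
```

```text
top [0.42935248 0.03706091 0.9465374 ]
side [0.46605134 0.76944532 0.9291423 ]
{'time': 0.1, 'q': array([-1.28948875e+00,  5.28401115e-01,  1.43376450e+00,  9.49834915e-07,
        1.18137985e+00, -1.78454516e-01]), 'joint_velocities': array([-0.00043316, -0.00385706, -0.00292905, -0.00053677, -0.0004283 ,
        0.00171522]), 'joint_torque': array([-9.68558038e-05, -4.40986741e+01, -1.77151000e+01,  6.36351923e-02,
        5.34179597e-02, -3.82989469e-05]), 'position': array([ 0.27720919, -0.55945961,  0.23265538]), 'tool_rot': array([ 9.73693084e-01,  2.27861417e-01, -4.97526148e-05, -9.75141119e-04]), 'ft_force': array([ 0.07389849, -0.74782586, -0.35328835]), 'moment': array([-0.03507171, -0.01698667,  0.02807044]), 'grip_force': 0.0, 'grip_width': 0.08679115293369484}
```

View pics/top0b.png

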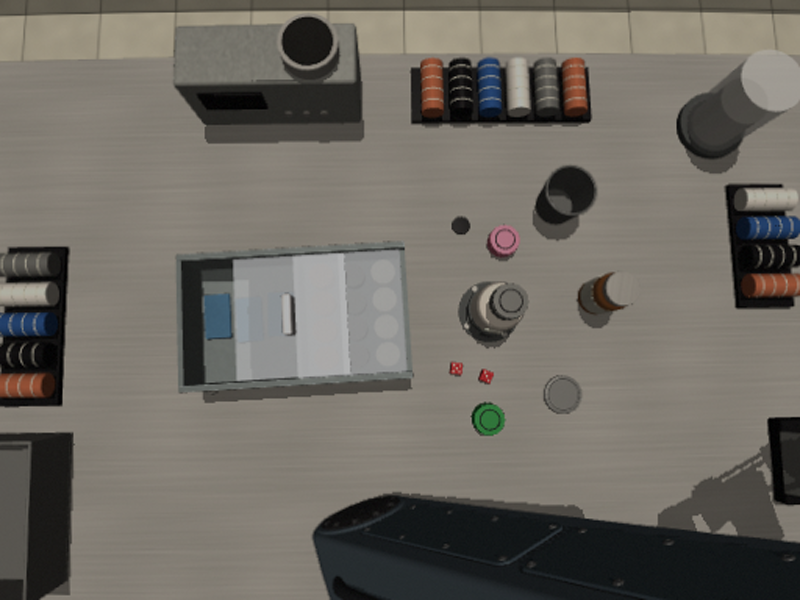

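View pics/side0b.png

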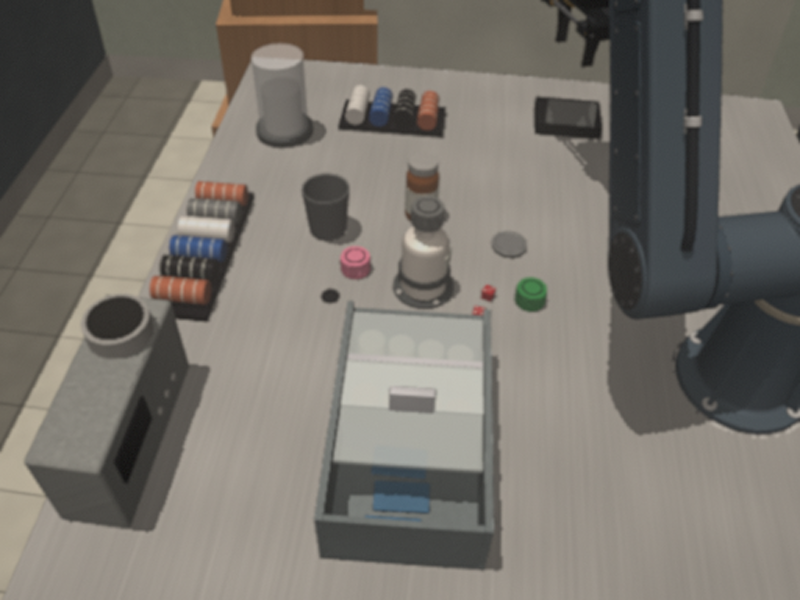

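The top view shows the cabinet at (295,315), with its handle at (288,314) and the plaques at its left (+y) end. The door shuts to the left. There are three cap-shaped things: grey on the bottle at (509,300), pink at (503,240) and green at (488,418). The grey one, sitting on the white bottle in its holder, is the one meant. I'll confirm that in one enlarged crop and measure.

```bash
python3 - <<'E'
from h import *
t=dict(np.load('/tmp/top.npz')); s=dict(np.load('/tmp/side.npz'))
A=cv2.resize(t['image'][165:235,160:350,::-1],None,fx=4,fy=4,interpolation=cv2.INTER_CUBIC)
B=cv2.resize(s['image'][120:270,190:380,::-1],None,fx=2,fy=2,interpolation=cv2.INTER_CUBIC)
im=np.zeros((590,780,3),np.uint8); im[:280,:760]=A; im[285:585,:380]=B; cv2.imwrite('pics/crop.png',im)
sc=.64
print('handle',onz(t,[[288*sc,314*sc]],.139),'cap',onz(t,[[510*sc,300*sc]],.176))
print('cab corners',onz(t,np.array([[178,255],[403,242],[411,376],[181,390]])*sc,.106))
print('side cap',onz(s,[[428*sc,206*sc]],.176),'handle side',onz(s,[[413*sc,390*sc]],.139))
P=np.array([[489,419],[503,240],[455,368],[486,376],[562,394],[461,226]])*sc
print('green pink d0 d1 dealer lam',onz(t,P,.015)); print('jar',onz(t,[[618*sc,289*sc]],.125),'cup',onz(t,[[571*sc,188*sc]],.095))
E
```

```text
handle [[0.49903818 0.18299613 0.139     ]] cap [[ 0.51041688 -0.13374574  0.176     ]]
cab corners [[0.59540207 0.35831421 0.106     ]
 [0.61027961 0.01264809 0.106     ]
 [0.40554628 0.00449348 0.106     ]
 [0.39046492 0.3486587  0.106     ]]
side cap [[ 0.50972463 -0.13474712  0.176     ]] handle side [[0.49964764 0.18536951 0.139     ]]
green pink d0 d1 dealer lam [[ 0.32989288 -0.12676732  0.015     ]
 [ 0.63100574 -0.16161403  0.015     ]
 [ 0.41481999 -0.07271289  0.015     ]
 [ 0.40058349 -0.12415765  0.015     ]
 [ 0.36819726 -0.25060962  0.015     ]
 [ 0.65645238 -0.09013019  0.015     ]]
jar [[ 0.52981049 -0.30978751  0.125     ]] cup [[ 0.6967068  -0.25700564  0.095     ]]
```

View pics/crop.png

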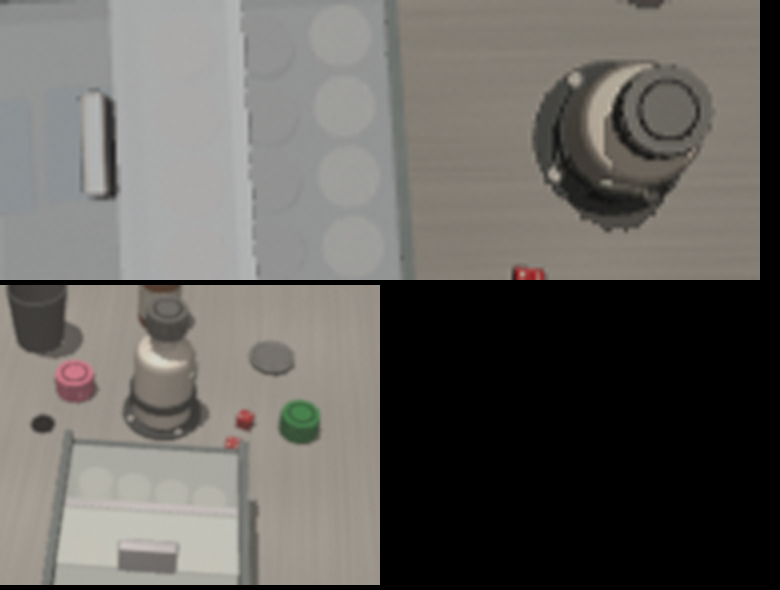

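The crop confirms it: the grey ribbed cap sits on the white bottle at top crop (668,110), and the handle bar is at (92,143). I estimate the cap at (0.510, -0.134) and the handle at (0.499, 0.184), with the cabinet yawed by about 2.5°. First I'll shut the door by pushing with closed fingers.

Request:
move_arm --moves "0.4 -0.45 0 0 0 0.09 0; 0.89 -0.95 0 0 0 0.18 0; 0.89 -0.95 0 0 0 0.267 0; 0.89 -0.95 0 0 0 0.267 0" --squeeze 40

```text
time: 0.5
position: [0.3154, -0.4302, 0.2329]
tool_rot: [1.0, 0.021, -0.001, -0.003]
ft_force: [-0.3, 0.2, 0.9]
grip_width: 0.0629
grip_force: 0.0
```

Request:
move_arm --moves "0.2 -0.5 0 0 0 0 0; 0.4 -1 0 0 0 0 0"

```text
time: 0.7
position: [0.3486, -0.342, 0.2335]
tool_rot: [1.0, 0.019, 0.0, 0.001]
ft_force: [0.8, 0.3, -0.3]
grip_width: 0.0467
grip_force: 0.0
```

Request:
move_arm --moves "0.2 -0.5 0 0 0 0 0; 0.4 -1 0 0 0 0 0"

```text
time: 0.9
position: [0.3823, -0.2464, 0.2335]
tool_rot: [1.0, 0.02, 0.0, 0.0]
ft_force: [1.7, 0.3, -0.4]
grip_width: 0.0308
grip_force: 0.0
```

Request:
move_arm --moves "0.2 -0.5 0 0 0 0 0; 0.4 -1 0 0 0 0 0"

```text
time: 1.1
position: [0.416, -0.1519, 0.2336]
tool_rot: [1.0, 0.02, 0.0, 0.0]
ft_force: [1.5, 0.1, 0.0]
grip_width: 0.0148
grip_force: 0.0
```

Request:
move_arm --moves "0.2 -0.5 0 0 0 0 0; 0.4 -1 0 0 0 0 0"

```text
time: 1.3
position: [0.4496, -0.0574, 0.2337]
tool_rot: [1.0, 0.02, 0.001, 0.0]
ft_force: [0.4, -1.0, 0.1]
grip_width: 0.0024
grip_force: 0.0
```

Request:
move_arm --moves "0.2 -0.5 0 0 0 0 0; 0.4 -1 0 0 0 0 0; 0.4 -1 0 0 0 0 0"

```text
time: 1.6
position: [0.4864, 0.047, 0.2337]
tool_rot: [1.0, 0.024, 0.001, -0.0]
ft_force: [0.6, 0.2, 0.3]
grip_width: 0.0005
grip_force: 0.0
```

Request:
move_arm --moves "0.1 -0.4 0 0 0 0 0; 0.19 -0.78 0 0 0 0 0; 0.19 -0.78 0.5 0 0 0 0; 0.19 -0.78 0.9 0 0 0 0; 0.19 -0.78 0.9 0 0 0 0; 0.19 -0.78 0.9 0 0 0 0"

```text
time: 2.2
position: [0.5006, 0.1209, 0.1434]
tool_rot: [1.0, 0.02, -0.001, 0.0]
ft_force: [1.6, -0.6, 0.7]
grip_width: 0.0004
grip_force: 0.0
```

```bash
python3 - <<'E'
from h import *
c=snap('side','pics/s1.png'); 
cv2.imwrite('pics/s1b.png',cv2.resize(c['image'][150:370,180:350,::-1],None,fx=2.7,fy=2.7,interpolation=cv2.INTER_CUBIC))
E
```

```text
(no output)
```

View pics/s1b.png

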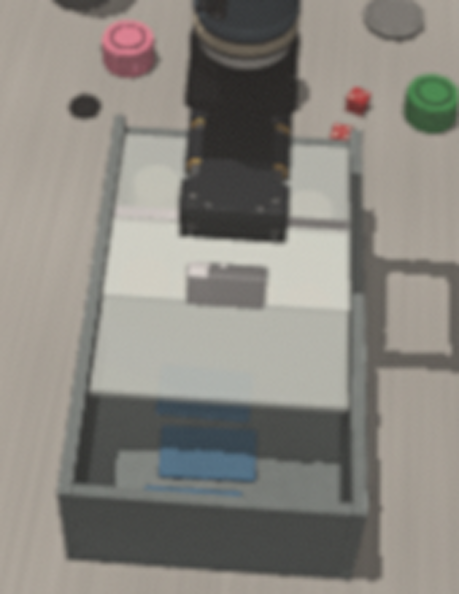

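The gripper hangs just behind the handle bar, which is at (227,285), with a clear path. I'll lower and push.

Request:
move_arm --moves "0 0 0.2 0 0 0 0; 0 -0.2 0.2 0 0 0 0; 0 -0.4 0.2 0 0 0 0; 0 -0.55 0.2 0 0 0 0; 0 -0.7 0.2 0 0 0 0; 0 -0.85 0.2 0 0 0 0; 0 -1 0.2 0 0 0 0; 0 -1 0.2 0 0 0 0"

```text
time: 3.05
position: [0.496, 0.2239, 0.1238]
tool_rot: [1.0, 0.021, 0.0, -0.0]
ft_force: [-0.3, -0.4, 0.3]
grip_width: 0.0005
grip_force: 0.0
```

Request:
move_arm --moves "0 -0.03 0 0 0 0 0; 0 -0.06 0 0 0 0 0; 0 -0.09 0 0 0 0 0; 0 -0.09 0 0 0 0 0"

```text
time: 3.45
position: [0.4955, 0.2308, 0.1233]
tool_rot: [1.0, 0.02, -0.0, -0.0]
ft_force: [-0.6, -0.0, -0.9]
grip_width: 0.0009
grip_force: 0.0
```

Request:
move_arm --moves "0 -0.03 0 0 0 0 0; 0 -0.06 0 0 0 0 0; 0 -0.06 0 0 0 0 0"

```text
time: 3.75
position: [0.4955, 0.2371, 0.1235]
tool_rot: [1.0, 0.02, 0.0, -0.0]
ft_force: [0.1, -0.3, 0.6]
grip_width: 0.0006
grip_force: 0.1
```

```bash
python3 - <<'E'
from h import *
c=snap('side','pics/s2.png'); 
cv2.imwrite('pics/s2b.png',cv2.resize(c['image'][150:370,180:350,::-1],None,fx=2.7,fy=2.7,interpolation=cv2.INTER_CUBIC))
E
```

```text
(no output)
```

View pics/s2b.png

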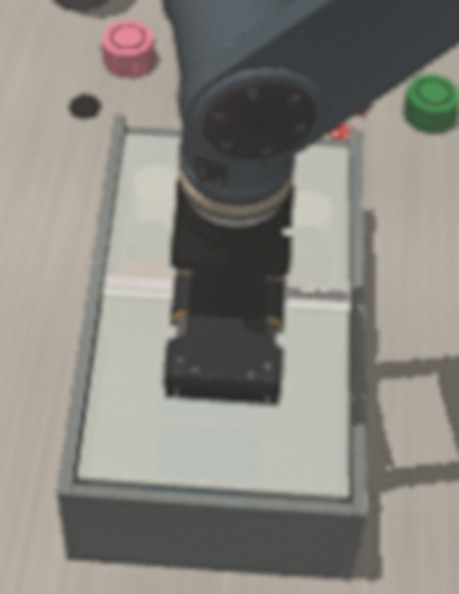

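The door is nearly shut; its front edge is at row 490, by the end wall. I'll keep pushing gently until I feel the stop.

Request:
move_arm --moves "0 -0.02 0 0 0 0 0; 0 -0.04 0 0 0 0 0; 0 -0.04 0 0 0 0 0"

```text
time: 4.1
position: [0.4955, 0.2411, 0.1236]
tool_rot: [1.0, 0.02, 0.0, -0.0]
ft_force: [0.2, -0.1, -0.4]
grip_width: 0.0004
grip_force: 0.2
```

Request:
move_arm --moves "0 -0.02 0 0 0 0 0; 0 -0.04 0 0 0 0 0; 0 -0.04 0 0 0 0 0"

```text
time: 4.4
position: [0.4953, 0.2444, 0.1236]
tool_rot: [1.0, 0.021, 0.0, 0.001]
ft_force: [-0.1, -4.1, -0.5]
grip_width: 0.0003
grip_force: 1.9
```

Request:
move_arm --moves "0 -0.02 0 0 0 0 0; 0 -0.02 0 0 0 0 0; 0 -0.02 0 0 0 0 0; 0 -0.02 0 0 0 0 0"

```text
time: 4.8
position: [0.4953, 0.2446, 0.1236]
tool_rot: [1.0, 0.021, -0.0, 0.002]
ft_force: [1.8, -10.4, 1.5]
grip_width: 0.0001
grip_force: 4.9
```

Shut: the force rises to 10 N with no further motion. I'll retreat and go to the cap.

Request:
move_arm --moves "0 0.2 0 0 0 0 0; 0 0.3 -0.4 0 0 0 0; 0 0.5 -0.8 0 0 0 0.5; 0 0.9 -1 0 0 0 1"

```text
time: 5.2
position: [0.5006, 0.1585, 0.2267]
tool_rot: [1.0, 0.022, 0.003, -0.001]
ft_force: [1.9, 0.7, 0.6]
grip_width: 0.0096
grip_force: 0.0
```

Request:
move_arm --moves "0 0.5 -0.1 0 0 0 1; 0 1 -0.1 0 0 0 1"

```text
time: 5.4
position: [0.5042, 0.0573, 0.2358]
tool_rot: [1.0, 0.021, 0.003, -0.0]
ft_force: [1.4, -0.2, -0.7]
grip_width: 0.0248
grip_force: 0.0
```

Request:
move_arm --moves "0 0.5 0 0 0 0 1; 0 1 0 0 0 0 1; 0 1 0 0 0 0 1"

```text
time: 5.7
position: [0.5084, -0.0475, 0.2341]
tool_rot: [1.0, 0.016, 0.002, 0.001]
ft_force: [-0.2, 1.4, -0.2]
grip_width: 0.0485
grip_force: 0.0
```

Request:
move_arm --moves "0 0.4 0 0 0 0 1; -0.02 0.865 0 0 0 0 1; -0.02 0.865 0 0 0 0 1; -0.02 0.865 0 0 0 0 1; -0.02 0.865 0 0 0 0 1; -0.02 0.865 0 0 0 0 1"

```text
time: 6.3
position: [0.5081, -0.1266, 0.2335]
tool_rot: [1.0, 0.021, -0.0, -0.0]
ft_force: [0.5, -0.5, 0.1]
grip_width: 0.086
grip_force: 0.0
```

```bash
python3 - <<'E'
from h import *
c=snap('side','pics/s3.png'); 
cv2.imwrite('pics/s3b.png',cv2.resize(c['image'][60:360,180:390,::-1],None,fx=2,fy=2,interpolation=cv2.INTER_CUBIC))
o=robot.get_obs();print(o['position'],o['tool_rot'],o['q'],o['ft_force'])
E
```

```text
[ 0.50819396 -0.12680807  0.23354645] [ 9.99774596e-01  2.12284954e-02 -1.14569438e-04 -3.07620979e-04] [-4.58328380e-01  3.91973864e-01  1.68462613e+00  5.02982097e-04
  1.06547987e+00  1.06976417e+00] [ 0.41492577 -0.52478221 -0.06540585]
```

View pics/s3b.png

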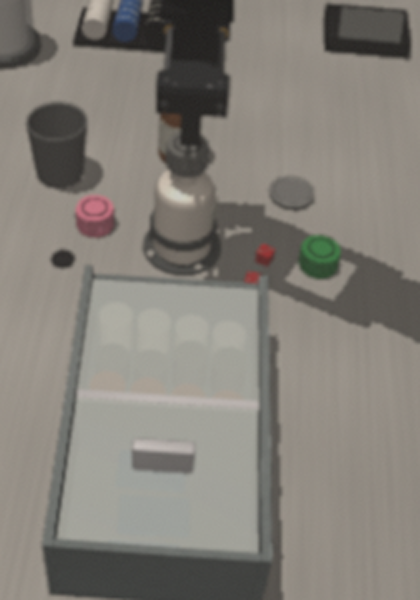

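The door is shut, with the handle at (163,455) and its front edge against the wall. The open gripper is just above the cap at (188,150). I'll descend and grip.

Request:
move_arm --moves "0.02 0.07 0.2 0 0 0 1; 0.02 0.07 0.4 0 0 0 1; 0.02 0.07 0.6 0 0 0 1; 0.02 0.07 0.8 0 0 0 1; 0.02 0.07 0.8 0 0 0 1; 0.02 0.07 0.8 0 0 0 1"

```text
time: 6.95
position: [0.5107, -0.1346, 0.1537]
tool_rot: [1.0, 0.021, -0.0, -0.0]
ft_force: [0.7, 0.5, -0.2]
grip_width: 0.0867
grip_force: 0.0
```

Request:
move_arm --moves "0 0 0 0 0 0 0.6; 0 0 0 0 0 0 0.55; 0 0 0 0 0 0 0.5; 0 0 0 0 0 0 0.4; 0 0 0 0 0 0 0.4; 0 0 0 0 0 0 0.4; 0 0 0 0 0 0 0.4" --squeeze 5

```text
time: 7.65
position: [0.5105, -0.1351, 0.1537]
tool_rot: [1.0, 0.02, 0.0, -0.0]
ft_force: [-0.5, 1.1, 1.4]
grip_width: 0.0503
grip_force: 5.0
```

Request:
move_arm --moves "0 0 0 0 0 0 0; 0 0 0 0 0 0 0; 0 0 0 0 0 0 0; 0 0 0.03 0 0 0 0; 0 0 0.06 0 0 0 0; 0 0 0.06 0 0 0 0; 0 0 0.06 0 0 0 0" --squeeze 45

```text
time: 8.35
position: [0.5106, -0.1352, 0.148]
tool_rot: [1.0, 0.02, 0.0, -0.0]
ft_force: [-0.9, 3.7, 8.1]
grip_width: 0.0493
grip_force: 45.0
```

Pressed by 5.7 mm at 8 N. I'll go slightly deeper and turn counterclockwise (negative about the downward tool z).

Request:
move_arm --moves "0 0 0.01 0 0 0 0; 0 0 0.01 0 0 -0.05 0; 0 0 0.01 0 0 -0.1 0; 0 0 0.01 0 0 -0.15 0; 0 0 0.01 0 0 -0.2 0; 0 0 0.01 0 0 -0.25 0; 0 0 0.01 0 0 -0.25 0"

```text
time: 9.05
position: [0.5113, -0.1359, 0.1474]
tool_rot: [0.976, 0.216, 0.001, 0.001]
ft_force: [-0.1, 1.6, 7.8]
grip_width: 0.0494
grip_force: 45.0
```

Request:
move_arm --moves "0 0 0 0 0 -0.05 0; 0 0 0 0 0 -0.1 0; 0 0 0 0 0 -0.15 0; 0 0 0 0 0 -0.2 0; 0 0 0 0 0 -0.25 0; 0 0 0 0 0 -0.31 0; 0 0 0 0 0 -0.31 0; 0 0 0 0 0 -0.31 0"

```text
time: 9.85
position: [0.5115, -0.136, 0.1474]
tool_rot: [0.896, 0.444, 0.001, 0.001]
ft_force: [-1.4, 1.9, 7.7]
grip_width: 0.0493
grip_force: 45.0
```

```bash
python3 - <<'E'
from h import *
o=robot.get_obs();print(o['position'],o['tool_rot'],o['moment'],o['ft_force'])
E
```

```text
[ 0.51147934 -0.13599707  0.14741311] [8.95984889e-01 4.44082555e-01 6.94835963e-04 1.13175527e-03] [ 0.29576238 -0.00044065  0.06302161] [-1.39551951  1.89033491  7.7314537 ]
```

Turned by 50.3° with no stop felt. Now I'll lift slowly.

Request:
move_arm --moves "0 0 -0.03 0 0 0 0; 0 0 -0.06 0 0 0 0; 0 0 -0.09 0 0 0 0; 0 0 -0.12 0 0 0 0; 0 0 -0.12 0 0 0 0"

```text
time: 10.35
position: [0.5104, -0.1356, 0.1584]
tool_rot: [0.896, 0.444, -0.0, 0.0]
ft_force: [0.3, -0.3, -0.4]
grip_width: 0.0494
grip_force: 45.0
```

Free, with no pull. I'll lift to about 70 mm above the mouth.

Request:
move_arm --moves "0 0 -0.1 0 0 0 0; 0 0 -0.2 0 0 0 0; 0 0 -0.35 0 0 0 0; 0 0 -0.5 0 0 0 0; 0 0 -0.6 0 0 0 0; 0 0 -0.67 0 0 0 0; 0 0 -0.67 0 0 0 0; 0 0 -0.67 0 0 0 0; 0 0 -0.67 0 0 0 0; 0 0 -0.67 0 0 0 0"

```text
time: 11.35
position: [0.5102, -0.1353, 0.2249]
tool_rot: [0.896, 0.444, -0.0, -0.001]
ft_force: [-0.0, 0.9, -1.2]
grip_width: 0.0492
grip_force: 45.0
```

```bash
python3 - <<'E'
from h import *
c=snap('side','pics/s4.png'); 
cv2.imwrite('pics/s4b.png',cv2.resize(c['image'][60:360,180:390,::-1],None,fx=2,fy=2,interpolation=cv2.INTER_CUBIC))
E
```

```text
(no output)
```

View pics/s4b.png

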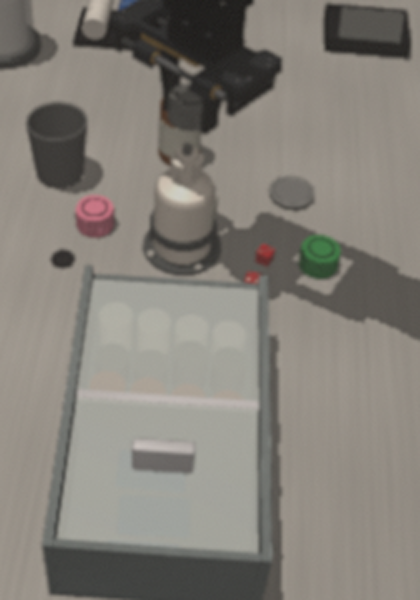

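The cap is in the gripper at (185,105), above the bare white neck at (185,170). The door is shut, and the bystanders in view haven't moved.

```bash
python3 -c "
from rig import robot
print(robot.hand_in())"
```

```text
the job is handed in; nothing more can be done
None
```

The door is shut and the cap is unlocked, lifted off and held level about 7 cm above the bottle's mouth; the job is handed in (about 11.4 s on the robot's clock), with no verdict returned.

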